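# Pull a proof on the hinged lino press

## Task

Pull a proof on the small hinged press: lift the ink roller off the lino block and set it down gently with its rubber roll on the glass inking slab; then lower the platen by its knob without letting it drop, and push it down past its catch. Keep leaning on the knob with about 20 N for two full seconds so that the ink takes (15 N prints pale, more than 30 N is too much), then let go, leaving the platen held shut by its catch and everything else on the bench where it is.

Things in the scene. Friction and masses are not known exactly. Their poses are not given: they have to be found in the camera images.
- press: hinged hand press for lino prints, fixed: plywood base 215 x 200 mm, its top 22 mm above the bench, sprung roller catch (42 mm tall) in the middle of its front. Origin on the bench under the middle of the press; x points to its back (the hinge), y to its left
- platen_hinge (a point): middle of the platen's hinge axis, at the back of the press: 85 mm behind the press origin (press +x), 48 mm above the bench. The axis runs along the press's y
- platen (a joint): angle of the platen (rad): 0 shut, grows as it opens, 1.6 to 1.85 leaning open past upright, where it may sink back to its stop at 1.85. Brought forward, it falls if let go. Lowered, it first comes to rest on the catch at about 0.08; from there a push of some 15 N on the knob snaps it past the sprung roller to about 0, felt on the block, where the catch holds it
- knob (a point): centre of the grip of the platen's dark wooden knob: round head 27 mm across, 18 mm long, on a 16 mm neck, 130 mm from the hinge along the platen, 24 mm off its upper face (36 mm off the hinge's level when shut). The platen (12 mm board, 170 mm wide) ends 21 mm beyond. Open, the knob is on the far side and points backward; shut, it points up, 84 mm above the bench. z: the knob's axis
- lino_block: block 95 x 128 x 22 mm, dark blue inked lino with a leaf cut in it on a wooden base, lying loose between four 8 mm high metal strips on the press (1.5 mm play). Origin under its middle
- bed (a point): middle of the bed of the press, on the base board under the middle of the lino block
- brayer: ink roller, 179 x 107 x 35 mm, 0.16 kg, at first lying on the lino block with its handle hanging out over the front of the press. Origin under its middle; its x axis runs from the handle to the roll
- brayer_handle (a point): middle of the ink roller's wooden handle, a round handle along its x axis, about 95 mm long and 26 mm thick, 18 mm above its underside
- brayer_roller (a point): middle of the black rubber roll, 35 mm across, 90 mm long along the ink roller's y; 112 mm from the handle point
- ink_slab: glass inking slab with a dark blue ink film, 215 x 165 x 6 mm, fixed. Origin under its middle, x along its length (about away from the robot)
- navy_pot: navy pot with a yellow screw lid, 58 mm across, 58 mm tall; a bystander. Origin under its middle
- yellow_pot: yellow pot with a yellow screw lid, 62 mm across, 53 mm tall; a bystander. Origin under its middle
- red_ink: closed bottle of red ink with a dark cap, 38 mm across, 60 mm tall; a bystander. Origin under its middle
- cork_block: cork sanding block, 55 x 95 x 35 mm; a bystander. Origin under its middle

How it is judged (in metres and radians):
On the way, in this order (a step that is already met when the one before it is completed fails the run):
1. the ink roller lies with its roll on the glass slab, let go, the platen still open (x of brayer_roller in the frame of ink_slab between -0.095 and 0.095 m and y of brayer_roller in the frame of ink_slab between -0.07 and 0.07 m and z of brayer_roller in the frame of ink_slab below 0.032 m and linear speed of brayer below 0.03 m/s and contact force between brayer and the fingers below 0.2 N and value of joint platen above 0.5 rad), for 0.2 s.
2. the platen is down past its catch and leaned on for 1.5 s (the catch alone presses it on the block with about 15 N; a push on the knob adds to that) (value of joint platen below 0.02 rad and contact force between platen and lino_block between 26 and 52 N), for 1.5 s.
At the end, for the whole second after the job is handed in: The platen is shut and at rest behind its catch (angle under 0.02 rad), the lino block lies in its bed (within 6 mm), and the ink roller rests with the middle of its roll on the glass slab, at least about 12 mm in from the edges (value of joint platen below 0.02 rad and velocity of joint platen between -0.05 and 0.05 rad/s and distance between lino_block and bed below 0.006 m and x of brayer_roller in the frame of ink_slab between -0.095 and 0.095 m and y of brayer_roller in the frame of ink_slab between -0.07 and 0.07 m and z of brayer_roller in the frame of ink_slab below 0.032 m and linear speed of brayer below 0.03 m/s); the robot touches nothing.
It fails at once if the platen drops (faster than 3.5 rad/s before it reaches its catch) (velocity of joint platen below -3.5 rad/s and value of joint platen above 0.12 rad).
It fails at once if the block is crushed (over 100 N) (contact force between platen and lino_block above 100 N).
It fails at once if the ink roller is dropped or banged on the slab (over 60 N) (contact force between brayer and ink_slab above 60 N).
It fails at once if the lino block leaves its bed (10 mm) (distance between lino_block and bed above 0.01 m).
It fails at once if another thing on the bench is pushed about (3 cm) (distance of any of navy_pot, yellow_pot, red_ink, cork_block from where it was at the start of the episode above 0.03 m).
It also fails if it takes over 64 s, if anything falls off the work surface, if the arm or the gripper's body presses on something with over 40 N, if the wrist force passes 120 N, or if a joint passes its speed limit or range.

## Robot

A 6-joint arm with a two-finger parallel gripper is mounted at the origin on a cart in front of the work surface, level with it; the furniture and walls round the work are solid. World frame = base frame: x ahead of the robot, y to its left, z up, the work surface at z = 0. Lengths are in m, angles in degrees, forces in N, time in s.
With the tool pointing down it reaches from about 0.4 to 0.925 m from the base axis. Payload 3.4 kg.
Tool frame: the origin (TCP) lies midway between the tips of the shut fingers; the grasp point (between the pads) lies tcp_to_grasp behind it (tcp_to_grasp is the distance from the TCP to the grasp point, in m); z points along the fingers, y is the direction in which the jaws open and shut (so a half turn about z gives the same grasp; the last joint's range is limited). The gripper opens to 85 mm and grips with 20 to 120 N. Pads are 22 mm wide; open, the fingers measure 114 mm over their backs; the gripper's body (76 mm by 85 mm) begins 54 mm behind the grasp point. The pads swing forward as they close: fully open they stand 13 mm farther back than shut.
Start: joints at [60.877, 17.578, 86.31, -0, 76.112, -4.211], TCP at [0.242, 0.521, 0.197] pointing down, gripper open.
Joint ranges: [-179.03, 179.03], [-60, 130.46], [8.19, 133.38], [-81.62, 261.62], [5.75, 156.47], [-153.77, 153.77]. Speed limits (degrees/s): [147.25, 147.25, 180, 180, 180, 180].

## Interface

Orientations are given as a 3x3 rotation matrix whose columns are the frame's x, y, z axes.
In Python, from plant import sense, camera, job_done, tcp_to_grasp gives the robot as it stands.
- The arm moves only by the tool step_arm, never from a script. Its argument "plan" is a list of rows, each an object of numbers: "grip": the opening, from 0 (shut) to 1 (fully open); "tx", "ty", "tz": the shift along the world's x, y, z in mm; "rx", "ry", "rz": the turn, a rotation vector about the world's x, y, z in rad. In form: [{"grip": .., "tx": .., "ty": .., "tz": .., "rx": .., "ry": .., "rz": ..}, ...]. A call has exactly 10 rows; each row shifts and turns the commanded pose from where the row before left it; what a row does not reach is not made up. A row lasts 1/8 s, in which the tool goes at most 62.5 mm and 10.7 degrees, less where a joint would pass 70% of its speed; a pose out of reach is approached as far as the arm can. A call is refused whole if a number of a shift passes 62.5 or a number of a turn 0.188, either way. A call with a gripper value outside its range is refused whole. The fingers move at their own pace and stop on an object; "force" is the grip in N (left out, the last holds). Time passes only in rows, so rows that do not move let the fingers close, or fill a call up. It gives the time, the measured TCP pose, the force and the opening at its end, in the units of the state.
- sense(): the state, without advancing time (a new reading comes with each control period).
- camera(name): name is "scene" or "top" or "wrist"; returns a dict with "color" (400x640x3 uint8, red, green, blue), "range_z" (400x640 float32, m along the optical axis (not along the pixel's ray), 0 where there is no reading), "K" (3x3 intrinsics, pixels), "eye" and "orientation" of the camera in the world. Camera axes: x right, y down, z forward; pixel columns grow to the right and rows downward; lengths in m; the calibration is good to about 2 mm. A picture is of the moment at which its call begins.
- job_done(): hands the job in, once; it reports no verdict.
The state is a dict: "t": time; "qpos": joint angles; "joint_vel": joint speeds; "effort": joint torques, N m; "position": TCP position; "tool_rot": TCP orientation; "ft_force": force on the tool from outside, world axes, zero at the start; "wrist_torque": the same for the moment, N m; "gripper_width": finger opening in m.
Only numpy, scipy, OpenCV 4.12 (cv2) and the standard library are available. Lean on these libraries where they do the work, as an engineer would, in place of code of your own. Each camera call takes 0.05 s, during which the arm holds its last target. There are 200 camera calls.

## Working session

There is one attempt and no reset: what is moved stays moved. The work goes in short steps, Python scripts to look and compute and a tool call to move; the robot and the scene stay as the last step left them, time stands still between calls to the robot, and variables do not carry over. Pictures are saved under pics/ and viewed, about 8 in all and at most 12, crops included, and the job is handed in when it is done.

Besides the shell and the picture viewer there is one more tool, called by a JSON object that holds its "op" and its "data", one argument or row to a line. step_arm: Moves the arm, as the interface text tells. Its arguments: {"type":"object","properties":{"plan":{"type":"array","items":{"type":"object","properties":{"grip":{"type":"number"},"tx":{"type":"number"},"ty":{"type":"number"},"tz":{"type":"number"},"rx":{"type":"number"},"ry":{"type":"number"},"rz":{"type":"number"}}}},"force":{"type":"number"}},"required":["plan"]}

```bash
mkdir -p pics; ls
python3 - <<'E'
from plant import sense,camera,tcp_to_grasp
import cv2,numpy as np
s=sense();print(s);print(tcp_to_grasp)
for n in("scene","top"):
    c=camera(n);np.savez(f"{n}0.npz",**c);cv2.imwrite(f"pics/{n}0.png",c["color"][...,::-1]);print(n,c["K"],c["eye"],c["orientation"])
E
```

```text
pics
{'t': 0.0, 'qpos': array([ 6.08741192e+01,  1.76236531e+01,  8.63819956e+01, -2.03068371e-03,
        7.61111829e+01, -4.20976238e+00]), 'joint_vel': array([-0.06187926, -0.03798483, -0.09030246,  0.05223791,  0.04143128,
        0.00546272]), 'effort': array([-2.87734692e-03, -4.57548487e+01, -2.51912570e+01, -4.62341195e-04,
        1.38696286e-02, -1.18107039e-05]), 'position': array([0.24189719, 0.52081428, 0.19637966]), 'tool_rot': array([[-9.06929076e-01,  4.21282239e-01, -9.62432525e-04],
       [ 4.21283323e-01,  9.06927301e-01, -1.79800129e-03],
       [ 1.15390323e-04, -2.03611642e-03, -9.99997920e-01]]), 'ft_force': array([-1.03295051, -0.3319982 ,  0.18166993]), 'wrist_torque': array([ 0.00336775, -0.01527719, -0.03613427]), 'gripper_width': 0.0853364168815594}
0.0187
scene [[445.5605166    0.         316.64270716]
 [  0.         445.5605166  193.84507544]
 [  0.           0.           1.        ]] [-0.00108675 -0.88047027  0.5822459 ] [[ 0.74146881 -0.3310615   0.58362855]
 [-0.67098518 -0.36804351  0.64367917]
 [ 0.00170331 -0.86887413 -0.49503014]]
top [[387.63290063   0.         322.20981344]
 [  0.         387.63290063 189.48091291]
 [  0.           0.           1.        ]] [ 0.44578959 -0.22781878  0.90361547] [[ 0.01277418 -0.98488587  0.17273287]
 [-0.99990032 -0.01154279  0.0081315 ]
 [-0.00601478 -0.17281953 -0.98493514]]
```

View pics/scene0.png

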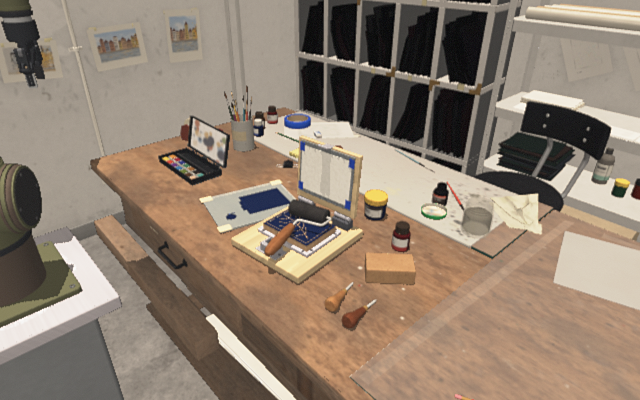

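View pics/top0.png

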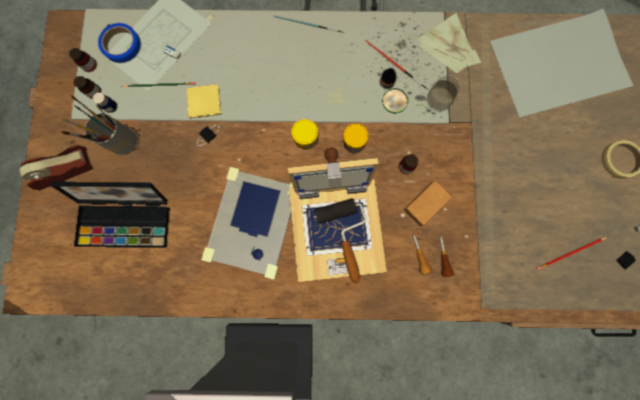

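The scene view shows the press with the platen open (330,180), the brayer lying on the block with its handle at about (283,235), and the slab at (250,205). In the top view the slab is at (250,220), the press at (338,225), the roll at (335,211), the handle at (350,262) and the knob at (332,155).

```bash
cat > h.py <<'E'
import numpy as np,cv2
def load(n): return dict(np.load(n+".npz"))
def pts(c):
    v,u=np.mgrid[0:400,0:640]; z=c["range_z"]; K=c["K"]
    p=np.stack([(u-K[0,2])/K[0,0]*z,(v-K[1,2])/K[1,1]*z,z],-1)
    return p@c["orientation"].T+c["eye"]
def ray(c,u,v,h):
    K=c["K"];d=c["orientation"]@np.array([(u-K[0,2])/K[0,0],(v-K[1,2])/K[1,1],1.])
    return c["eye"]+d*(h-c["eye"][2])/d[2]
E
python3 - <<'E'
from h import *
c=load("top0");P=pts(c);hsv=cv2.cvtColor(c["color"],cv2.COLOR_RGB2HSV)
for u,v in[(335,211),(350,262),(347,245),(332,155),(334,172),(250,200),(225,230),(305,133),(355,137),(409,162),(428,203),(310,260),(375,200),(330,182)]:
    print(u,v,P[v,u].round(3),hsv[v,u],c["color"][v,u])
im=cv2.resize(c["color"][120:300,190:450],None,fx=3,fy=3,interpolation=cv2.INTER_CUBIC)
cv2.imwrite("pics/topcrop.png",im[...,::-1])
s=load("scene0")["color"][130:290,190:430]
cv2.imwrite("pics/scenecrop.png",cv2.resize(s,None,fx=3.3,fy=3.3,interpolation=cv2.INTER_CUBIC)[...,::-1])
E
```

```text
335 211 [ 0.544 -0.249  0.078] [16 61 46] [46 41 35]
350 262 [ 0.437 -0.282  0.068] [ 14 204 156] [156  89  31]
347 245 [ 0.473 -0.275  0.072] [ 14 209 139] [139  78  25]
332 155 [ 0.638 -0.24   0.19 ] [ 12 175  99] [99 58 31]
334 172 [ 0.602 -0.243  0.201] [ 15  32 176] [176 165 154]
250 200 [ 0.576 -0.052  0.006] [113 139  75] [34 44 75]
225 230 [0.505 0.003 0.007] [ 23  41 167] [167 161 140]
305 133 [ 0.725 -0.18   0.055] [ 27 255 230] [230 208   0]
355 137 [ 0.716 -0.294  0.056] [ 24 255 231] [231 181   0]
409 162 [ 0.658 -0.414  0.06 ] [ 14 130  51] [51 37 25]
428 203 [ 0.57  -0.459  0.038] [ 16 166 187] [187 129  65]
310 260 [ 0.44  -0.195  0.019] [ 23 118 231] [231 206 124]
375 200 [ 0.577 -0.342  0.023] [ 20 130 226] [226 186 111]
330 182 [ 0.598 -0.237  0.123] [ 21  51 105] [105  99  84]
```

View pics/topcrop.png

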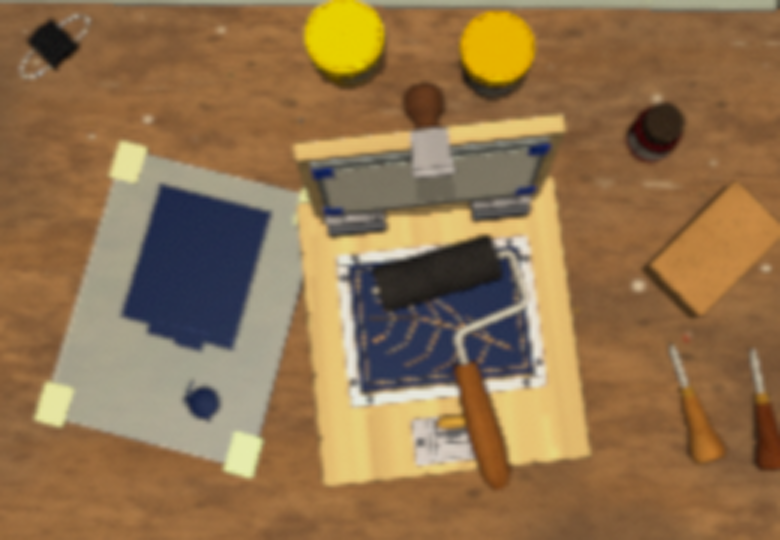

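View pics/scenecrop.png

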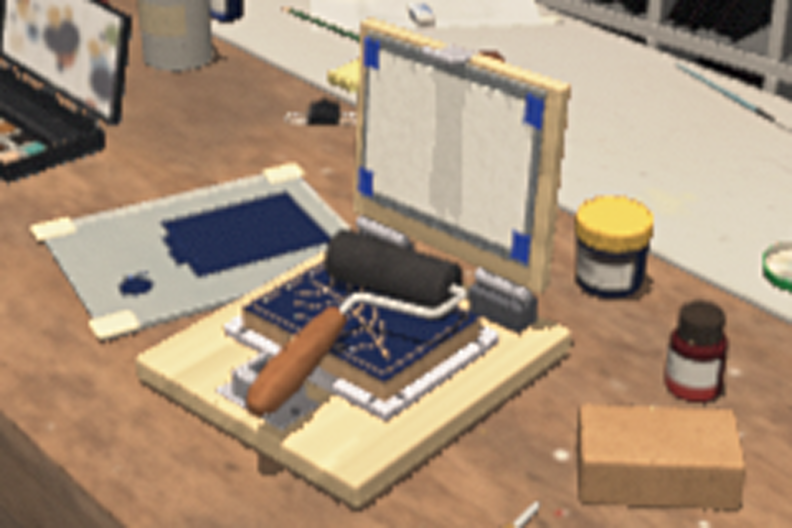

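The crops show the handle running from (465,368) to (495,485) in the top crop, right beside the catch at (440,440). The knob is at (424,103), and the slab's corners are near (128,143), (38,420), (245,475) and (305,195).

Run:
```python
from h import *
c=load("top0");P=pts(c);C=c["color"];hsv=cv2.cvtColor(C,cv2.COLOR_RGB2HSV)
Z=P[...,2]
def box(u0,u1,v0,v1):
    m=np.zeros(Z.shape,bool);m[v0:v1,u0:u1]=1;return m
# handle
m=box(335,365,235,290)&(hsv[...,1]>180)&(hsv[...,2]<200)&(Z>.045)
q=P[m];mu=q.mean(0);_,_,V=np.linalg.svd(q-mu);d=V[0]*np.sign(V[0][0])
t=(q-mu)@d;print("handle",m.sum(),mu.round(4),d.round(3),np.degrees(np.arctan2(d[1],d[0])),t.min(),t.max(),"ends",mu+d*t.min(),mu+d*t.max())
# roll
m=box(312,362,190,230)&(C.max(-1)<75)&(Z>.055)&(Z<.085)
m&=~((C[...,2].astype(int)-C[...,0])>15)
q=P[m];(cx,a,ang)=cv2.minAreaRect((q[:,:2]*1000).astype(np.float32));print("roll",m.sum(),cx,a,ang,q[:,2].max())
# knob
m=box(322,343,140,168)&(hsv[...,1]>120)&(C[...,0]<130)&(Z>.12)
q=P[m];print("knob",m.sum(),q.mean(0),q.min(0),q.max(0))
# slab
m=box(195,300,160,290)&(abs(Z-.006)<.006)&((hsv[...,1]<75)|(hsv[...,0]>95)|((hsv[...,0]>25)&(hsv[...,2]>180)))
n,l,st,_=cv2.connectedComponentsWithStats(m.astype(np.uint8));k=1+st[1:,4].argmax()
v,u=np.nonzero(l==k);R=np.array([ray(c,a,b,.006)[:2]*1000 for a,b in zip(u,v)],np.float32)
r=cv2.minAreaRect(R);print("slab",r,cv2.boxPoints(r).round(1).tolist())
# base
m=box(280,400,170,290)&(Z>.016)&(Z<.03)&(hsv[...,0]>14)&(hsv[...,0]<30)&(hsv[...,2]>180)
v,u=np.nonzero(m);R=np.array([ray(c,a,b,.022)[:2]*1000 for a,b in zip(u,v)],np.float32)
r=cv2.minAreaRect(R);print("base",r,cv2.boxPoints(r).round(1).tolist())
print("platen top z",[P[y,x].round(3) for y,x in[(166,300),(163,370),(164,320)]])
print("catch heights (mm)");print((Z[254:278,322:362:2]*1000).round().astype(int))
```

```text
handle 342 [ 0.4361 -0.2827  0.0709] [0.038 0.073 0.997] 62.22622309329412 -0.020346288418286364 0.8342593791222059 ends [ 0.43532452 -0.28417534  0.05061727] [ 0.46819878 -0.22175455  0.90230605]
roll 617 (546.4622192382812, -250.28912353515625) (34.330467224121094, 89.04696655273438) 16.628681182861328 0.08381393905550327
knob 168 [ 0.63796516 -0.23769446  0.19258956] [ 0.44578959 -0.25159255  0.1729765 ] [ 0.65422987 -0.22432516  0.90361547]
slab ((525.68115234375, -56.714508056640625), (171.75450134277344, 222.86532592773438), 76.08740997314453) [[396.8999938964844, -113.30000305175781], [613.2000122070312, -166.89999389648438], [654.5, -0.10000000149011612], [438.20001220703125, 53.400001525878906]]
base ((510.5147705078125, -254.41053771972656), (213.897216796875, 198.73052978515625), 7.069031238555908) [[392.20001220703125, -169.0], [416.6000061035156, -366.20001220703125], [628.9000244140625, -339.8999938964844], [604.4000244140625, -142.60000610351562]]
platen top z [array([ 0.661, -0.166, -0.001]), array([ 0.62, -0.31,  0.2 ]), array([ 0.618, -0.217,  0.198])]
catch heights
[... 1346 characters left out ...]
  69  63
   60  21]
 [ 24  23  21  23  24  23  41  42  44  43  39  45  43  60  66  64  66  66
   62  22]
 [ 21  23  24  23  25  23  42  42  43  44  42  41  45  58  63  62  68  65
   60  23]
 [ 21  21  22  22  23  25  44  41  44  26  25  25  22  58  63  64  65  64
   59  24]
 [ 24  23  24  24  25  24  21  26  22  24  23  24  23  23  62  61  64  66
   64  19]
 [ 24  23  23  23  23  24  25  21  20  21  22  23  20  22  60  62  65  62
   61  20]
 [ 21  25  24  23  18  25  23  22  22  21  23  23  24  22  57  63  64  64
   60  53]
 [ 24  23  23  22  22  22  24  24  23  21  22  20  20  21  57  62  63  64
   61  57]
 [ 20  25  21  24  22  21  20  21  24  20  -1   0  -2  -1  55  58  64  61
   63  53]]
```

Run:
```python
from h import *
c=load("top0");P=pts(c);C=c["color"];hsv=cv2.cvtColor(C,cv2.COLOR_RGB2HSV)
Z=P[...,2]
def box(u0,u1,v0,v1):
    m=np.zeros(Z.shape,bool);m[v0:v1,u0:u1]=1;return m
m=box(335,365,235,290)&(hsv[...,1]>180)&(hsv[...,2]<200)&(Z>.05)&(Z<.08)
q=P[m];mu=q.mean(0);_,_,V=np.linalg.svd(q-mu);d=V[0]*np.sign(V[0][0])
t=(q-mu)@d;print("handle",m.sum(),mu.round(4),d.round(3),np.degrees(np.arctan2(d[1],d[0])),"ends",(mu+d*t.min()).round(3),(mu+d*t.max()).round(3))
m=box(322,343,140,168)&(hsv[...,1]>120)&(C[...,0]<130)&(Z>.12)&(Z<.22)
q=P[m];print("knob",m.sum(),q.mean(0),q.min(0),q.max(0))
th0=np.radians(7.07);ex=np.array([np.cos(th0),np.sin(th0)]);ey=np.array([-ex[1],ex[0]]);o=np.array([.5105,-.2544])
print("knob press",(q[:,:2]-o)@ex@np.ones(len(q))/len(q),((q[:,:2]-o)@ey).mean())
# platen underside plane in press frame
m=box(285,385,150,190)&(Z>.07)&(Z<.22);q=P[m];x=(q[:,:2]-o)@ex;y=(q[:,:2]-o)@ey
f=(abs(y)<.06)&(abs(y)>.025)&(q[:,2]<.18)&(q[:,2]>.08);A=np.polyfit(q[f,2],x[f],1);print("platen face x=",A,"theta",np.pi/2+np.arctan(A[0]))
s=load("scene0");Q=pts(s);x=(Q[...,:2]-o)@ex;y=(Q[...,:2]-o)@ey
f=(x>.05)&(x<.16)&(abs(y)<.07)&(Q[...,2]>.09)&(Q[...,2]<.18);A=np.polyfit(Q[f][:,2],x[f],1);print(f.sum(),"scene",A,"theta",np.pi/2+np.arctan(A[0]))
for th in np.arange(1.55,1.9,.05):
    print(round(th,2),.085-.13*np.cos(th)+.036*np.sin(th),.048+.13*np.sin(th)+.036*np.cos(th))
```

```text
handle 340 [ 0.4361 -0.283   0.066 ] [0.946 0.291 0.141] 17.082401243124966 ends [ 0.394 -0.296  0.06 ] [ 0.479 -0.27   0.072]
knob 166 [ 0.64028053 -0.23781344  0.18402298] [ 0.62575907 -0.25159255  0.1729765 ] [ 0.65422987 -0.22432516  0.1918207 ]
knob press 0.13083525305714744 0.00048681391193857094
platen face x= [0.08414433 0.07884884] theta 1.6547429121405925
1895 scene [0.08471402 0.08015615] theta 1.6553085685474622
1.55 0.11828888789641484 0.17872050314552776
1.6 0.12478058760866173 0.1768933855925493
1.65 0.1311728565692165 0.17474410170196703
1.7 0.1374497174347071 0.172278023564182
1.75 0.14359548132189573 0.1695013150902301
1.8 0.14959478702171639 0.16642091660521424
1.85 0.15543263939429752 0.16304452750110654
```

{"op": "step_arm", "data": {
  "plan": [
    {"grip":1,"tx":20,"ty":-40,"tz":10,"rz":-0.12},
    {"grip":1,"tx":20,"ty":-40,"tz":10,"rz":-0.12},
    {"grip":1,"tx":20,"ty":-40,"tz":0,"rz":-0.12},
    {"grip":1,"tx":20,"ty":-40,"tz":0,"rz":-0.12},
    {"grip":1,"tx":20,"ty":-40,"tz":0,"rz":-0.12},
    {"grip":1,"tx":20,"ty":-40,"tz":0,"rz":-0.12},
    {"grip":1,"tx":20,"ty":-40,"tz":0,"rz":-0.12},
    {"grip":1,"tx":20,"ty":-40,"tz":0,"rz":-0.12},
    {"grip":1,"tx":20,"ty":-40,"tz":0,"rz":-0.12},
    {"grip":1,"tx":20,"ty":-40,"tz":0,"rz":-0.12}
  ],
  "force": 60
}}

```text
schema error: expected keys grip, tx, ty, tz, rx, ry, rz
```

{"op": "step_arm", "data": {
  "plan": [
    {"grip":1,"tx":0,"ty":-40,"rz":-0.12},
    {"grip":1,"tx":0,"ty":-40,"rz":-0.12},
    {"grip":1,"tx":0,"ty":-40,"rz":-0.12},
    {"grip":1,"tx":0,"ty":-40,"rz":-0.12},
    {"grip":1,"tx":0,"ty":-40,"rz":-0.12},
    {"grip":1,"tx":0,"ty":-40,"rz":-0.12},
    {"grip":1,"tx":0,"ty":-40,"rz":-0.12},
    {"grip":1,"tx":0,"ty":-40,"rz":-0.12},
    {"grip":1,"tx":0,"ty":-40,"rz":-0.12},
    {"grip":1,"tx":0,"ty":-40,"rz":-0.12}
  ]
}}

```text
schema error: expected keys grip, tx, ty, tz, rx, ry, rz
```

All keys are needed in each row.

{"op": "step_arm", "data": {
  "plan": [
    {"grip":1,"tx":20,"ty":-40,"tz":10,"rx":0,"ry":0,"rz":-0.12},
    {"grip":1,"tx":20,"ty":-40,"tz":10,"rx":0,"ry":0,"rz":-0.12},
    {"grip":1,"tx":20,"ty":-40,"tz":0,"rx":0,"ry":0,"rz":-0.12},
    {"grip":1,"tx":20,"ty":-40,"tz":0,"rx":0,"ry":0,"rz":-0.12},
    {"grip":1,"tx":20,"ty":-40,"tz":0,"rx":0,"ry":0,"rz":-0.12},
    {"grip":1,"tx":20,"ty":-40,"tz":0,"rx":0,"ry":0,"rz":-0.12},
    {"grip":1,"tx":20,"ty":-40,"tz":0,"rx":0,"ry":0,"rz":-0.12},
    {"grip":1,"tx":20,"ty":-40,"tz":0,"rx":0,"ry":0,"rz":-0.12},
    {"grip":1,"tx":20,"ty":-40,"tz":0,"rx":0,"ry":0,"rz":-0.12},
    {"grip":1,"tx":20,"ty":-40,"tz":0,"rx":0,"ry":0,"rz":-0.12}
  ],
  "force": 60
}}

```text
t: 1.35
position: [0.4424, 0.1201, 0.2171]
tool_rot: [[0.068, 0.998, -0.0], [0.998, -0.068, 0.0], [0.0, -0.0, -1.0]]
ft_force: [1.3, 1.2, 0.2]
gripper_width: 0.0858
```

{"op": "step_arm", "data": {
  "plan": [
    {"grip":1,"tx":0,"ty":-40,"tz":0,"rx":0,"ry":0,"rz":-0.12},
    {"grip":1,"tx":0,"ty":-40,"tz":0,"rx":0,"ry":0,"rz":-0.12},
    {"grip":1,"tx":0,"ty":-40,"tz":0,"rx":0,"ry":0,"rz":-0.12},
    {"grip":1,"tx":0,"ty":-40,"tz":0,"rx":0,"ry":0,"rz":-0.12},
    {"grip":1,"tx":0,"ty":-40,"tz":0,"rx":0,"ry":0,"rz":-0.12},
    {"grip":1,"tx":0,"ty":-40,"tz":0,"rx":0,"ry":0,"rz":-0.12},
    {"grip":1,"tx":0,"ty":-40,"tz":0,"rx":0,"ry":0,"rz":-0.12},
    {"grip":1,"tx":0,"ty":-40,"tz":0,"rx":0,"ry":0,"rz":-0.12},
    {"grip":1,"tx":0,"ty":-40,"tz":0,"rx":0,"ry":0,"rz":-0.12},
    {"grip":1,"tx":0,"ty":-40,"tz":0,"rx":0,"ry":0,"rz":-0.12}
  ]
}}

```text
t: 2.6
position: [0.4418, -0.2796, 0.2169]
tool_rot: [[0.955, 0.298, -0.001], [0.298, -0.955, 0.001], [-0.0, -0.001, -1.0]]
ft_force: [1.8, 0.4, 0.2]
gripper_width: 0.0857
```

{"op": "step_arm", "data": {
  "plan": [
    {"grip":1,"tx":0,"ty":0,"tz":-40,"rx":0,"ry":0,"rz":0},
    {"grip":1,"tx":0,"ty":0,"tz":-50,"rx":0,"ry":0,"rz":0},
    {"grip":1,"tx":0,"ty":0,"tz":-40,"rx":0,"ry":0,"rz":0},
    {"grip":1,"tx":0,"ty":-1,"tz":-25,"rx":0,"ry":0,"rz":0},
    {"grip":1,"tx":0,"ty":0,"tz":-15,"rx":0,"ry":0,"rz":0},
    {"grip":0,"tx":0,"ty":0,"tz":0,"rx":0,"ry":0,"rz":0},
    {"grip":0,"tx":0,"ty":0,"tz":0,"rx":0,"ry":0,"rz":0},
    {"grip":0,"tx":0,"ty":0,"tz":0,"rx":0,"ry":0,"rz":0},
    {"grip":0,"tx":0,"ty":0,"tz":0,"rx":0,"ry":0,"rz":0},
    {"grip":0,"tx":0,"ty":0,"tz":0,"rx":0,"ry":0,"rz":0}
  ],
  "force": 60
}}

```text
t: 3.85
position: [0.4425, -0.2797, 0.0478]
tool_rot: [[0.953, 0.302, 0.001], [0.302, -0.953, -0.001], [0.001, 0.001, -1.0]]
ft_force: [-0.1, 0.6, -0.7]
gripper_width: 0.0002
```

Run:
```python
from h import *
from plant import camera
a=camera("scene");np.savez("scene1",**a);b=camera("top");np.savez("top1",**b)
A=cv2.resize(a["color"][150:290,200:400],(800,560),interpolation=cv2.INTER_CUBIC)
cv2.imwrite("pics/s1.png",A[...,::-1])
B=b["color"];print(np.abs(B.astype(int)-load("top0")["color"]).sum())
cv2.imwrite("pics/t1.png",cv2.resize(B[120:300,190:450],None,fx=3,fy=3)[...,::-1])
```

```text
6240879
```

View pics/s1.png

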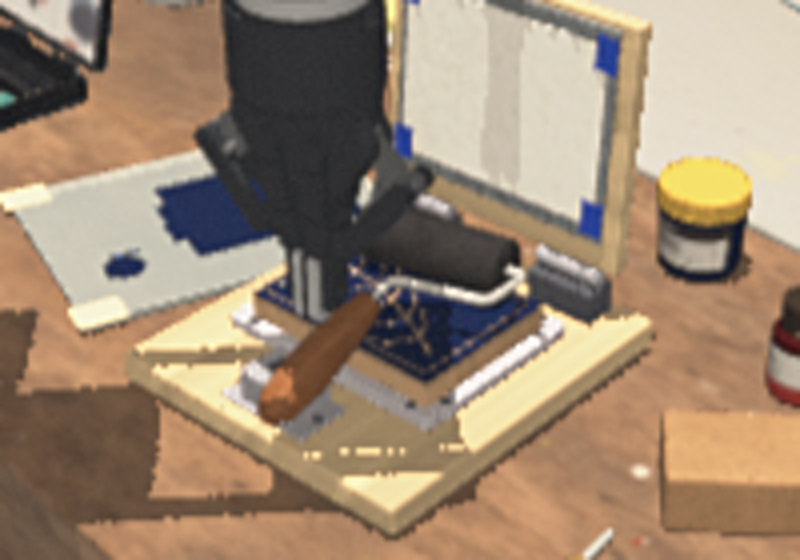

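The fingers closed empty, just behind and left of the handle at crop (315,310). The handle itself looks unmoved. I'll check the geometry.

Run:
```python
from h import *
from plant import sense
s=sense();print(s["position"],s["gripper_width"],s["ft_force"],s["tool_rot"].round(3))
def proj(c,p):
    q=c["orientation"].T@(np.array(p)-c["eye"]);return (c["K"]@q/q[2])[:2].round(1)
for n in("scene0","top0"):
    c=load(n);P=pts(c);hsv=cv2.cvtColor(c["color"],cv2.COLOR_RGB2HSV)
    print(n,"TCP at",proj(c,s["position"]),"hand est",proj(c,[.4375,-.283,.056]))
for n in("scene0","scene1","top0"):
    c=load(n);P=pts(c);hsv=cv2.cvtColor(c["color"],cv2.COLOR_RGB2HSV)
    m=(abs(P[...,0]-.44)<.08)&(abs(P[...,1]+.28)<.05)&(P[...,2]>.048)&(P[...,2]<.08)&(hsv[...,1]>150)&(hsv[...,0]<22)
    m=cv2.morphologyEx(m.astype(np.uint8),cv2.MORPH_OPEN,np.ones((3,3)))>0
    q=P[m];mu=q.mean(0);_,_,V=np.linalg.svd(q-mu);print(n,m.sum(),mu.round(4),V[0].round(3),np.percentile(q,[2,98],axis=0).round(4).tolist())
c=load("scene1");P=pts(c);
print("finger pts",[P[150+y//4,200+x//4].round(3) for x,y in[(320,310),(320,290),(300,290),(330,260)]])
```

```text
[ 0.44231858 -0.27956441  0.04754327] -5.614249789048206e-05 [-0.22701766  0.00491309  0.11674432] [[ 0.953  0.302  0.   ]
 [ 0.302 -0.953 -0.   ]
 [ 0.     0.    -1.   ]]
scene0 TCP at [279.8 241.1] hand est [278.8 239.4]
top0 TCP at [348.4 259.4] hand est [350.2 261.7]
scene0 111 [ 0.4259 -0.2883  0.0647] [-0.948 -0.26  -0.183] [[0.3975, -0.2976, 0.055], [0.462, -0.2765, 0.0708]]
scene1 12 [ 0.409  -0.292   0.0621] [-0.637 -0.768 -0.069] [[0.4053, -0.2956, 0.0602], [0.4129, -0.2873, 0.0633]]
top0 374 [ 0.4355 -0.2835  0.0656] [-0.94  -0.307 -0.145] [[0.3974, -0.3007, 0.0555], [0.4769, -0.2667, 0.0724]]
finger pts [array([ 0.439, -0.287,  0.087]), array([ 0.439, -0.288,  0.1  ]), array([ 0.431, -0.282,  0.1  ]), array([ 0.44 , -0.294,  0.118])]
```

View pics/t1.png

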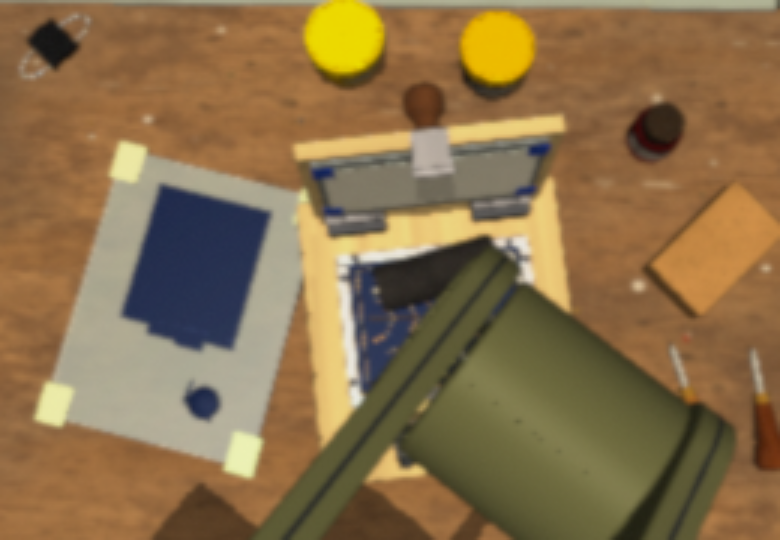

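Run:
```python
from h import *
c=load("scene1");P=pts(c);C=c["color"]
for u in(276,279,282):
    print(u);
    for v in range(216,248,3): print(v,P[v,u].round(3),C[v,u])
c=load("scene0");P=pts(c);q=P[(abs(P[...,0]-.242)<.12)&(abs(P[...,1]-.52)<.12)&(P[...,2]>.1)]
print(len(q),np.percentile(q[:,2],[0,.5,1,2,5]),q[q[:,2].argsort()[:10]].round(3))
```

```text
276
216 [ 0.434 -0.282  0.113] [92 91 87]
219 [ 0.432 -0.284  0.108] [73 71 69]
222 [ 0.433 -0.283  0.1  ] [73 70 68]
225 [ 0.434 -0.281  0.091] [65 63 61]
228 [ 0.432 -0.283  0.086] [61 60 61]
231 [ 0.468 -0.233  0.037] [150 119  89]
234 [ 0.436 -0.277  0.067] [120  91  66]
237 [ 0.429 -0.286  0.068] [104  68  44]
240 [ 0.425 -0.291  0.065] [113  76  51]
243 [ 0.422 -0.295  0.061] [113  75  49]
246 [ 0.416 -0.301  0.06 ] [109  70  45]
279
216 [ 0.436 -0.289  0.115] [118 114 110]
219 [ 0.436 -0.289  0.108] [132 129 123]
222 [ 0.436 -0.288  0.101] [132 129 123]
225 [ 0.436 -0.288  0.094] [133 129 124]
228 [ 0.436 -0.287  0.087] [139 135 130]
231 [ 0.446 -0.273  0.068] [85 66 54]
234 [ 0.44  -0.281  0.067] [103  67  43]
237 [ 0.434 -0.288  0.066] [109  71  48]
240 [ 0.432 -0.292  0.062] [111  73  48]
243 [ 0.428 -0.297  0.059] [107  70  45]
246 [ 0.424 -0.3    0.056] [102  68  46]
282
216 [ 0.44  -0.294  0.116] [47 47 48]
219 [ 0.44  -0.293  0.109] [47 48 50]
222 [ 0.441 -0.292  0.101] [46 47 48]
225 [ 0.442 -0.29   0.092] [45 45 48]
228 [ 0.457 -0.27   0.068] [97 88 81]
231 [ 0.448 -0.28   0.07 ] [98 64 42]
234 [ 0.444 -0.285  0.067] [112  74  50]
237 [ 0.44  -0.29   0.065] [107  70  46]
240 [ 0.437 -0.294  0.061] [103  67  45]
243 [ 0.436 -0.295  0.055] [99 64 43]
246 [ 0.448 -0.279  0.032] [125 108  90]
2332 [0.24445468 0.24610236 0.24839591 0.25129236 0.26099922] [[0.223 0.48  0.244]
 [0.265 0.561 0.245]
 [0.225 0.478 0.245]
 [0.269 0.556 0.245]
 [0.219 0.481 0.245]
 [0.229 0.472 0.245]
 [0.258 0.563 0.245]
 [0.26  0.56  0.245]
 [0.226 0.473 0.245]
 [0.253 0.565 0.246]]
```

Measured against the cameras, the real fingertips are about 37 mm higher than the reported TCP: 0.085 against 0.048 shut, and 0.245 against an expected 0.209 open. The fingers closed above the handle. From here on I take true tip z as reported z + 0.0365.

{"op": "step_arm", "data": {
  "plan": [
    {"grip":1,"tx":0,"ty":0,"tz":0,"rx":0,"ry":0,"rz":0},
    {"grip":1,"tx":0,"ty":0,"tz":0,"rx":0,"ry":0,"rz":0},
    {"grip":1,"tx":0,"ty":0,"tz":0,"rx":0,"ry":0,"rz":0},
    {"grip":1,"tx":0,"ty":0,"tz":0,"rx":0,"ry":0,"rz":0},
    {"grip":1,"tx":0,"ty":-1,"tz":-20,"rx":0,"ry":0,"rz":0},
    {"grip":1,"tx":0,"ty":0,"tz":-17,"rx":0,"ry":0,"rz":0},
    {"grip":0,"tx":0,"ty":0,"tz":0,"rx":0,"ry":0,"rz":0},
    {"grip":0,"tx":0,"ty":0,"tz":0,"rx":0,"ry":0,"rz":0},
    {"grip":0,"tx":0,"ty":0,"tz":0,"rx":0,"ry":0,"rz":0},
    {"grip":0,"tx":0,"ty":0,"tz":0,"rx":0,"ry":0,"rz":0}
  ],
  "force": 60
}}

```text
t: 5.2
position: [0.4428, -0.2809, 0.0112]
tool_rot: [[0.953, 0.302, 0.001], [0.302, -0.953, -0.001], [0.001, 0.001, -1.0]]
ft_force: [-0.4, -0.8, 4.3]
gripper_width: 0.022
```

{"op": "step_arm", "data": {
  "plan": [
    {"grip":0,"tx":0,"ty":0,"tz":0,"rx":0,"ry":0,"rz":0},
    {"grip":0,"tx":0,"ty":0,"tz":5,"rx":0,"ry":0,"rz":0},
    {"grip":0,"tx":0,"ty":0,"tz":10,"rx":0,"ry":0,"rz":0},
    {"grip":0,"tx":0,"ty":0,"tz":15,"rx":0,"ry":0,"rz":0},
    {"grip":0,"tx":0,"ty":0,"tz":15,"rx":0,"ry":0,"rz":0},
    {"grip":0,"tx":0,"ty":0,"tz":15,"rx":0,"ry":0,"rz":0},
    {"grip":0,"tx":0,"ty":0,"tz":15,"rx":0,"ry":0,"rz":0},
    {"grip":0,"tx":0,"ty":0,"tz":5,"rx":0,"ry":0,"rz":0},
    {"grip":0,"tx":0,"ty":0,"tz":0,"rx":0,"ry":0,"rz":0},
    {"grip":0,"tx":0,"ty":0,"tz":0,"rx":0,"ry":0,"rz":0}
  ],
  "force": 60
}}

```text
t: 6.45
position: [0.4418, -0.2802, 0.0898]
tool_rot: [[0.953, 0.302, -0.001], [0.302, -0.953, 0.001], [-0.001, -0.001, -1.0]]
ft_force: [-0.2, 0.4, -1.5]
gripper_width: 0.0219
```

Run:
```python
from h import *
from plant import camera
a=camera("scene");np.savez("scene2",**a)
cv2.imwrite("pics/s2.png",cv2.resize(a["color"][130:270,200:400],(800,560),interpolation=cv2.INTER_CUBIC)[...,::-1])
```

```text
(no output)
```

View pics/s2.png

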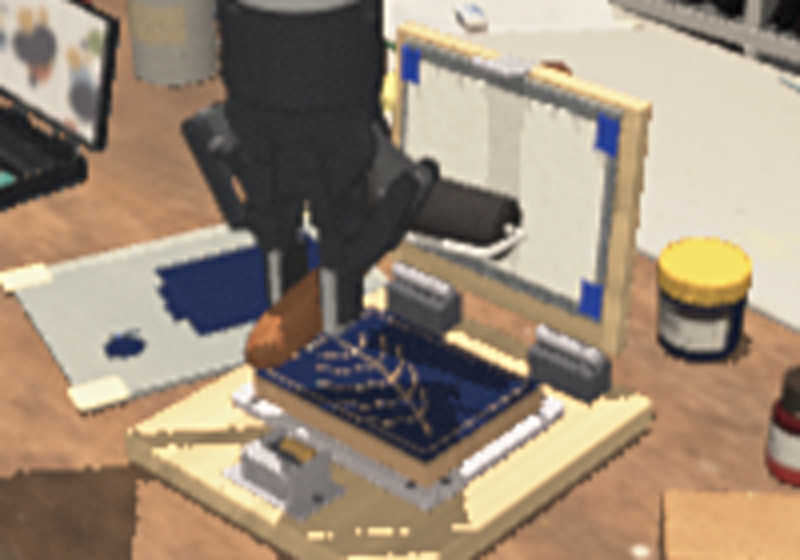

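The brayer is held with the roll well clear of the block. I'll carry it to the slab and then measure its tilt.

{"op": "step_arm", "data": {
  "plan": [
    {"grip":0,"tx":0,"ty":20,"tz":0,"rx":0,"ry":0,"rz":-0.04},
    {"grip":0,"tx":0,"ty":35,"tz":0,"rx":0,"ry":0,"rz":-0.07},
    {"grip":0,"tx":0,"ty":35,"tz":0,"rx":0,"ry":0,"rz":-0.08},
    {"grip":0,"tx":0,"ty":35,"tz":0,"rx":0,"ry":0,"rz":-0.08},
    {"grip":0,"tx":0,"ty":35,"tz":0,"rx":0,"ry":0,"rz":-0.08},
    {"grip":0,"tx":0,"ty":35,"tz":-10,"rx":0,"ry":0,"rz":-0.08},
    {"grip":0,"tx":0,"ty":34,"tz":-15,"rx":0,"ry":0,"rz":-0.07},
    {"grip":0,"tx":0,"ty":20,"tz":-15,"rx":0,"ry":0,"rz":-0.04},
    {"grip":0,"tx":0,"ty":0,"tz":0,"rx":0,"ry":0,"rz":0},
    {"grip":0,"tx":0,"ty":0,"tz":0,"rx":0,"ry":0,"rz":0}
  ],
  "force": 60
}}

```text
t: 7.75
position: [0.4425, -0.0319, 0.0503]
tool_rot: [[0.973, -0.23, -0.0], [-0.23, -0.973, -0.0], [0.0, 0.0, -1.0]]
ft_force: [0.3, -0.2, -1.5]
gripper_width: 0.0221
```

```bash
cat > br.py <<'E'
from h import *
from plant import camera
import sys
a=camera("scene");np.savez("cur",**a);P=pts(a);C=a["color"].astype(int);hsv=cv2.cvtColor(a["color"],cv2.COLOR_RGB2HSV)
n=(P[...,0]>.35)&(P[...,0]<.62)&(P[...,1]>-.15)&(P[...,1]<.06)&(P[...,2]>.008)&(P[...,2]<.12)
for k,m in(("handle",n&(hsv[...,1]>120)&(hsv[...,0]<20)),("dark",n&(C.max(-1)<75)&(C[...,2]-C[...,0]<12)&(P[...,0]>.49))):
    q=P[m]
    if len(q)<5: print(k,len(q));continue
    mu=q.mean(0);V=np.linalg.svd(q-mu)[2];print(k,len(q),mu.round(3),V[0].round(3),np.percentile(q,[2,50,98],axis=0).round(3).tolist())
cv2.imwrite(f"pics/{sys.argv[1]}.png",cv2.resize(a["color"][110:250,180:380],(800,560),interpolation=cv2.INTER_CUBIC)[...,::-1])
E
python3 br.py s3
```

```text
handle 244 [ 0.428 -0.035  0.098] [-0.962  0.246 -0.119] [[0.394, -0.049, 0.084], [0.42, -0.035, 0.098], [0.478, -0.021, 0.108]]
dark 319 [ 0.54  -0.071  0.106] [-0.131 -0.986 -0.106] [[0.524, -0.105, 0.084], [0.539, -0.074, 0.107], [0.557, -0.021, 0.115]]
```

View pics/s3.png

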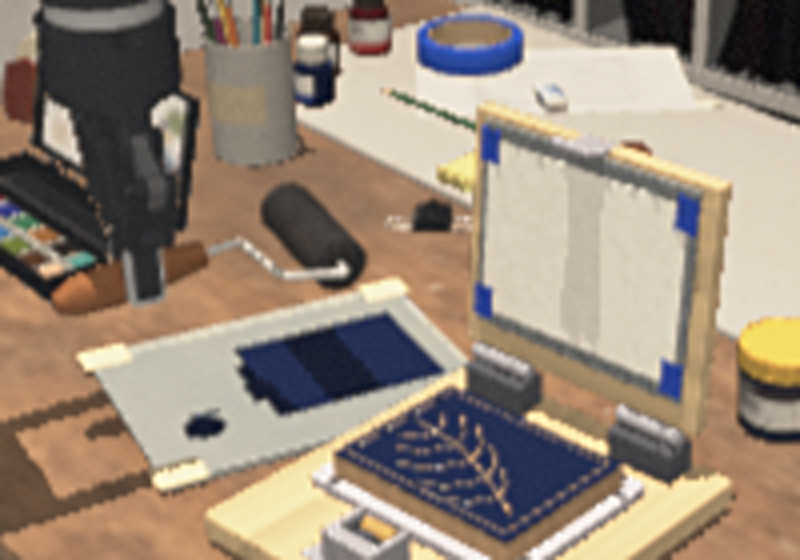

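The brayer is over the slab, with the roll at crop (315,235) and its shadow on the blue ink film, and the handle end hanging about 7° low. I'll level it a little and lower it.

{"op": "step_arm", "data": {
  "plan": [
    {"grip":0,"tx":0,"ty":0,"tz":0,"rx":0.01,"ry":0.044,"rz":0},
    {"grip":0,"tx":0,"ty":0,"tz":-10,"rx":0.01,"ry":0.044,"rz":0},
    {"grip":0,"tx":0,"ty":0,"tz":-15,"rx":0,"ry":0,"rz":0},
    {"grip":0,"tx":0,"ty":0,"tz":-12,"rx":0,"ry":0,"rz":0},
    {"grip":0,"tx":0,"ty":0,"tz":-8,"rx":0,"ry":0,"rz":0},
    {"grip":0,"tx":0,"ty":0,"tz":-6,"rx":0,"ry":0,"rz":0},
    {"grip":0,"tx":0,"ty":0,"tz":-4,"rx":0,"ry":0,"rz":0},
    {"grip":0,"tx":0,"ty":0,"tz":-3,"rx":0,"ry":0,"rz":0},
    {"grip":0,"tx":0,"ty":0,"tz":0,"rx":0,"ry":0,"rz":0},
    {"grip":0,"tx":0,"ty":0,"tz":0,"rx":0,"ry":0,"rz":0}
  ]
}}

```text
t: 9.05
position: [0.4424, -0.0315, -0.0075]
tool_rot: [[0.969, -0.231, -0.087], [-0.23, -0.973, 0.02], [-0.09, 0.001, -0.996]]
ft_force: [-0.5, 0.1, -2.7]
gripper_width: 0.0216
```

```bash
python3 br.py s4
```

```text
handle 191 [ 0.431 -0.036  0.041] [-0.971  0.234 -0.038] [[0.398, -0.049, 0.031], [0.423, -0.035, 0.042], [0.481, -0.024, 0.05]]
dark 318 [ 0.543 -0.072  0.038] [-0.123 -0.985 -0.117] [[0.527, -0.105, 0.015], [0.543, -0.076, 0.04], [0.561, -0.022, 0.047]]
```

{"op": "step_arm", "data": {
  "plan": [
    {"grip":0,"tx":0,"ty":0,"tz":-2,"rx":0,"ry":0,"rz":0},
    {"grip":0,"tx":0,"ty":0,"tz":-2,"rx":0,"ry":0,"rz":0},
    {"grip":0,"tx":0,"ty":0,"tz":-1,"rx":0,"ry":0,"rz":0},
    {"grip":0,"tx":0,"ty":0,"tz":-1,"rx":0,"ry":0,"rz":0},
    {"grip":0,"tx":0,"ty":0,"tz":0,"rx":0,"ry":0,"rz":0},
    {"grip":0,"tx":0,"ty":0,"tz":0,"rx":0,"ry":0,"rz":0},
    {"grip":0,"tx":0,"ty":0,"tz":0,"rx":0,"ry":0,"rz":0},
    {"grip":0,"tx":0,"ty":0,"tz":0,"rx":0,"ry":0,"rz":0},
    {"grip":0,"tx":0,"ty":0,"tz":0,"rx":0,"ry":0,"rz":0},
    {"grip":0,"tx":0,"ty":0,"tz":0,"rx":0,"ry":0,"rz":0}
  ]
}}

```text
t: 10.35
position: [0.4422, -0.0315, -0.0137]
tool_rot: [[0.969, -0.231, -0.088], [-0.23, -0.973, 0.02], [-0.09, 0.001, -0.996]]
ft_force: [0.4, -0.3, -0.7]
gripper_width: 0.0219
```

```bash
python3 br.py s5
```

```text
handle 196 [ 0.43  -0.036  0.035] [-0.969  0.244 -0.04 ] [[0.398, -0.049, 0.024], [0.422, -0.035, 0.035], [0.482, -0.023, 0.043]]
dark 319 [ 0.543 -0.072  0.033] [-0.124 -0.987 -0.107] [[0.527, -0.105, 0.01], [0.543, -0.076, 0.035], [0.561, -0.021, 0.042]]
```

{"op": "step_arm", "data": {
  "plan": [
    {"grip":0,"tx":0,"ty":0,"tz":-0.5,"rx":0,"ry":0,"rz":0},
    {"grip":0,"tx":0,"ty":0,"tz":-0.5,"rx":0,"ry":0,"rz":0},
    {"grip":0,"tx":0,"ty":0,"tz":-0.5,"rx":0,"ry":0,"rz":0},
    {"grip":0,"tx":0,"ty":0,"tz":0,"rx":0,"ry":0,"rz":0},
    {"grip":0,"tx":0,"ty":0,"tz":0,"rx":0,"ry":0,"rz":0},
    {"grip":0,"tx":0,"ty":0,"tz":0,"rx":0,"ry":0,"rz":0},
    {"grip":0,"tx":0,"ty":0,"tz":0,"rx":0,"ry":0,"rz":0},
    {"grip":0,"tx":0,"ty":0,"tz":0,"rx":0,"ry":0,"rz":0},
    {"grip":0,"tx":0,"ty":0,"tz":0,"rx":0,"ry":0,"rz":0},
    {"grip":0,"tx":0,"ty":0,"tz":0,"rx":0,"ry":0,"rz":0}
  ]
}}

```text
t: 11.65
position: [0.4422, -0.0315, -0.0152]
tool_rot: [[0.969, -0.231, -0.088], [-0.23, -0.973, 0.02], [-0.09, 0.001, -0.996]]
ft_force: [-0.9, -0.0, -1.2]
gripper_width: 0.0218
```

{"op": "step_arm", "data": {
  "plan": [
    {"grip":0,"tx":0,"ty":0,"tz":-0.5,"rx":0,"ry":0,"rz":0},
    {"grip":0,"tx":0,"ty":0,"tz":-0.5,"rx":0,"ry":0,"rz":0},
    {"grip":0,"tx":0,"ty":0,"tz":-0.5,"rx":0,"ry":0,"rz":0},
    {"grip":0,"tx":0,"ty":0,"tz":-0.5,"rx":0,"ry":0,"rz":0},
    {"grip":0,"tx":0,"ty":0,"tz":0,"rx":0,"ry":0,"rz":0},
    {"grip":0,"tx":0,"ty":0,"tz":0,"rx":0,"ry":0,"rz":0},
    {"grip":0,"tx":0,"ty":0,"tz":0,"rx":0,"ry":0,"rz":0},
    {"grip":0,"tx":0,"ty":0,"tz":0,"rx":0,"ry":0,"rz":0},
    {"grip":0,"tx":0,"ty":0,"tz":0,"rx":0,"ry":0,"rz":0},
    {"grip":0,"tx":0,"ty":0,"tz":0,"rx":0,"ry":0,"rz":0}
  ]
}}

```text
t: 12.9
position: [0.4423, -0.0315, -0.0172]
tool_rot: [[0.969, -0.231, -0.088], [-0.23, -0.973, 0.02], [-0.09, 0.001, -0.996]]
ft_force: [-1.0, -0.3, 0.1]
gripper_width: 0.0216
```

```bash
python3 br.py s6
```

```text
handle 194 [ 0.43  -0.036  0.031] [-0.968  0.241 -0.075] [[0.398, -0.049, 0.02], [0.423, -0.035, 0.032], [0.48, -0.023, 0.04]]
dark 322 [ 0.543 -0.072  0.032] [-0.122 -0.987 -0.103] [[0.527, -0.105, 0.01], [0.543, -0.075, 0.034], [0.561, -0.022, 0.041]]
```

Lowering the last 2 mm moved only the handle, and the carried weight has come off, so the roll is on the glass. Now I'll release and lift.

{"op": "step_arm", "data": {
  "plan": [
    {"grip":0.35,"tx":0,"ty":0,"tz":0,"rx":0,"ry":0,"rz":0},
    {"grip":0.5,"tx":0,"ty":0,"tz":0,"rx":0,"ry":0,"rz":0},
    {"grip":0.8,"tx":0,"ty":0,"tz":0,"rx":0,"ry":0,"rz":0},
    {"grip":0.8,"tx":0,"ty":0,"tz":0,"rx":0,"ry":0,"rz":0},
    {"grip":0.8,"tx":1,"ty":0,"tz":15,"rx":0,"ry":0,"rz":0},
    {"grip":0.8,"tx":2,"ty":0,"tz":30,"rx":0,"ry":0,"rz":0},
    {"grip":0.8,"tx":0,"ty":0,"tz":45,"rx":-0.01,"ry":-0.044,"rz":0},
    {"grip":0.8,"tx":0,"ty":0,"tz":50,"rx":-0.01,"ry":-0.044,"rz":0},
    {"grip":0.8,"tx":0,"ty":0,"tz":50,"rx":0,"ry":0,"rz":0},
    {"grip":0.8,"tx":0,"ty":0,"tz":50,"rx":0,"ry":0,"rz":0}
  ],
  "force": 30
}}

```text
t: 14.2
position: [0.4445, -0.0314, 0.2245]
tool_rot: [[0.973, -0.231, 0.0], [-0.231, -0.973, -0.0], [0.0, 0.0, -1.0]]
ft_force: [0.7, -1.2, -0.0]
gripper_width: 0.0685
```

```bash
python3 br.py s7
python3 - <<'E'
from h import *
c=load("cur");P=pts(c)
o=np.array([.5105,-.2544]);t=np.radians(7.07);ex=np.array([np.cos(t),np.sin(t)]);ey=np.array([-ex[1],ex[0]])
x=(P[...,:2]-o)@ex;y=(P[...,:2]-o)@ey
f=(x>.05)&(x<.16)&(abs(y)<.07)&(P[...,2]>.09)&(P[...,2]<.18);A=np.polyfit(P[f][:,2],x[f],1);print("theta",np.pi/2+np.arctan(A[0]))
E
```

```text
handle 289 [ 0.433 -0.037  0.024] [-0.958  0.255 -0.13 ] [[0.396, -0.049, 0.012], [0.432, -0.038, 0.025], [0.478, -0.021, 0.034]]
dark 323 [ 0.542 -0.072  0.033] [-0.131 -0.986 -0.103] [[0.526, -0.105, 0.01], [0.542, -0.075, 0.035], [0.561, -0.022, 0.042]]
theta 1.6547835874235708
```

View pics/s7.png

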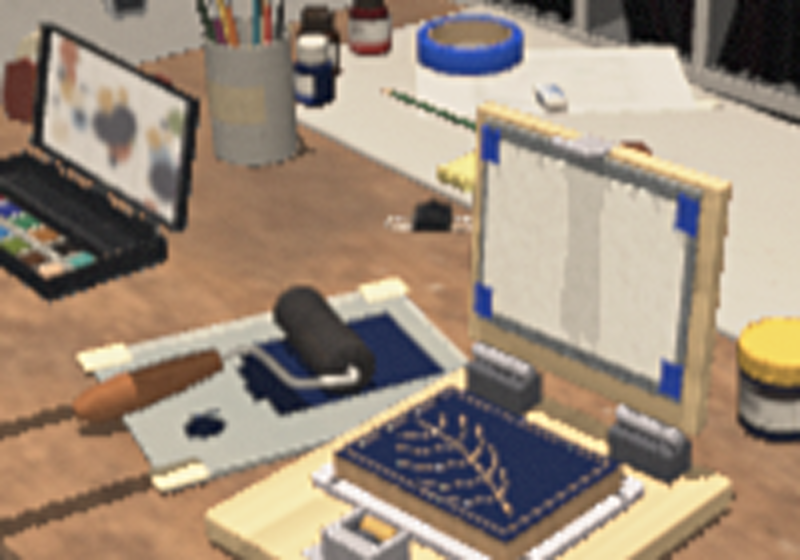

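Step 1 looks met: the roll lies on the ink film at crop (325,335), let go, and the platen is still open at 1.655. Next I go above the knob.

{"op": "step_arm", "data": {
  "plan": [
    {"grip":0.8,"tx":20,"ty":-21,"tz":10,"rx":0,"ry":0,"rz":0.04},
    {"grip":0.8,"tx":25,"ty":-26,"tz":0,"rx":0,"ry":0,"rz":0.045},
    {"grip":0.8,"tx":25,"ty":-26,"tz":0,"rx":0,"ry":0,"rz":0.045},
    {"grip":0.8,"tx":25,"ty":-26,"tz":0,"rx":0,"ry":0,"rz":0.045},
    {"grip":0.8,"tx":25,"ty":-26,"tz":0,"rx":0,"ry":0,"rz":0.045},
    {"grip":0.8,"tx":25,"ty":-26,"tz":0,"rx":0,"ry":0,"rz":0.045},
    {"grip":0.8,"tx":25,"ty":-26,"tz":0,"rx":0,"ry":0,"rz":0.045},
    {"grip":0.8,"tx":27,"ty":-30,"tz":0,"rx":0,"ry":0,"rz":0.045},
    {"grip":0.8,"tx":0,"ty":0,"tz":0,"rx":0,"ry":0,"rz":0},
    {"grip":0.8,"tx":0,"ty":0,"tz":0,"rx":0,"ry":0,"rz":0}
  ],
  "force": 20
}}

```text
t: 15.5
position: [0.6415, -0.238, 0.2319]
tool_rot: [[0.993, 0.121, -0.002], [0.121, -0.993, 0.001], [-0.002, -0.001, -1.0]]
ft_force: [-0.3, 0.6, 0.2]
gripper_width: 0.0681
```

{"op": "step_arm", "data": {
  "plan": [
    {"grip":0.8,"tx":0,"ty":0,"tz":-30,"rx":0,"ry":0,"rz":0},
    {"grip":0.8,"tx":0,"ty":0,"tz":-35,"rx":0,"ry":0,"rz":0},
    {"grip":0.8,"tx":0,"ty":0,"tz":-25,"rx":0,"ry":0,"rz":0},
    {"grip":0.8,"tx":0,"ty":0,"tz":-20,"rx":0,"ry":0,"rz":0},
    {"grip":0.8,"tx":0,"ty":0,"tz":0,"rx":0,"ry":0,"rz":0},
    {"grip":0,"tx":0,"ty":0,"tz":0,"rx":0,"ry":0,"rz":0},
    {"grip":0,"tx":0,"ty":0,"tz":0,"rx":0,"ry":0,"rz":0},
    {"grip":0,"tx":0,"ty":0,"tz":0,"rx":0,"ry":0,"rz":0},
    {"grip":0,"tx":0,"ty":0,"tz":0,"rx":0,"ry":0,"rz":0},
    {"grip":0,"tx":0,"ty":0,"tz":0,"rx":0,"ry":0,"rz":0}
  ],
  "force": 25
}}

```text
t: 16.75
position: [0.6433, -0.2369, 0.1245]
tool_rot: [[0.993, 0.122, 0.003], [0.122, -0.993, 0.002], [0.003, -0.002, -1.0]]
ft_force: [0.7, 5.6, 4.1]
gripper_width: 0.0261
```

Run:
```python
import numpy as np
th=np.linspace(1.655,.095,31)
x=-130*np.cos(th)+36*np.sin(th);z=130*np.sin(th)+36*np.cos(th)
t=np.radians(7.07)
w=np.c_[x*np.cos(t),x*np.sin(t),z];w-=w[0];w=w.round(1);d=np.diff(w,axis=0).round(1)
for i,r in enumerate(d):print(i,round(th[i+1],3),r.tolist(),w[i+1].tolist())
```

```text
0 1.603 [-6.6, -0.8, 2.3] [-6.6, -0.8, 2.3]
1 1.551 [-6.7, -0.8, 1.9] [-13.3, -1.6, 4.2]
2 1.499 [-6.8, -0.9, 1.5] [-20.1, -2.5, 5.7]
3 1.447 [-6.8, -0.8, 1.2] [-26.9, -3.3, 6.9]
4 1.395 [-6.9, -0.9, 0.9] [-33.8, -4.2, 7.8]
5 1.343 [-7.0, -0.9, 0.5] [-40.8, -5.1, 8.3]
6 1.291 [-6.9, -0.8, 0.1] [-47.7, -5.9, 8.4]
7 1.239 [-7.0, -0.9, -0.3] [-54.7, -6.8, 8.1]
8 1.187 [-6.9, -0.8, -0.6] [-61.6, -7.6, 7.5]
9 1.135 [-6.9, -0.9, -1.0] [-68.5, -8.5, 6.5]
10 1.083 [-6.9, -0.8, -1.3] [-75.4, -9.3, 5.2]
11 1.031 [-6.7, -0.9, -1.7] [-82.1, -10.2, 3.5]
12 0.979 [-6.7, -0.8, -2.0] [-88.8, -11.0, 1.5]
13 0.927 [-6.5, -0.8, -2.4] [-95.3, -11.8, -0.9]
14 0.875 [-6.4, -0.8, -2.8] [-101.7, -12.6, -3.7]
15 0.823 [-6.3, -0.8, -3.0] [-108.0, -13.4, -6.7]
16 0.771 [-6.1, -0.7, -3.4] [-114.1, -14.1, -10.1]
17 0.719 [-5.9, -0.8, -3.7] [-120.0, -14.9, -13.8]
18 0.667 [-5.7, -0.7, -4.0] [-125.7, -15.6, -17.8]
19 0.615 [-5.5, -0.7, -4.3] [-131.2, -16.3, -22.1]
20 0.563 [-5.3, -0.6, -4.6] [-136.5, -16.9, -26.7]
21 0.511 [-5.0, -0.7, -4.8] [-141.5, -17.6, -31.5]
22 0.459 [-4.8, -0.5, -5.1] [-146.3, -18.1, -36.6]
23 0.407 [-4.5, -0.6, -5.4] [-150.8, -18.7, -42.0]
24 0.355 [-4.2, -0.5, -5.6] [-155.0, -19.2, -47.6]
25 0.303 [-3.9, -0.5, -5.8] [-158.9, -19.7, -53.4]
26 0.251 [-3.6, -0.5, -6.0] [-162.5, -20.2, -59.4]
27 0.199 [-3.4, -0.4, -6.1] [-165.9, -20.6, -65.5]
28 0.147 [-2.9, -0.3, -6.4] [-168.8, -20.9, -71.9]
29 0.095 [-2.7, -0.4, -6.4] [-171.5, -21.3, -78.3]
```

{"op": "step_arm", "data": {
  "plan": [
    {"grip":0,"tx":-6.6,"ty":-0.8,"tz":2.3,"rx":0,"ry":0,"rz":0},
    {"grip":0,"tx":-6.7,"ty":-0.8,"tz":1.9,"rx":0,"ry":0,"rz":0},
    {"grip":0,"tx":-6.8,"ty":-0.9,"tz":1.5,"rx":0,"ry":0,"rz":0},
    {"grip":0,"tx":-6.8,"ty":-0.8,"tz":1.2,"rx":0,"ry":0,"rz":0},
    {"grip":0,"tx":-6.9,"ty":-0.9,"tz":0.9,"rx":0,"ry":0,"rz":0},
    {"grip":0,"tx":-7.0,"ty":-0.9,"tz":0.5,"rx":0,"ry":0,"rz":0},
    {"grip":0,"tx":-6.9,"ty":-0.8,"tz":0.1,"rx":0,"ry":0,"rz":0},
    {"grip":0,"tx":-7.0,"ty":-0.9,"tz":-0.3,"rx":0,"ry":0,"rz":0},
    {"grip":0,"tx":-6.9,"ty":-0.8,"tz":-0.6,"rx":0,"ry":0,"rz":0},
    {"grip":0,"tx":-6.9,"ty":-0.9,"tz":-1.0,"rx":0,"ry":0,"rz":0}
  ]
}}

```text
t: 18.0
position: [0.5743, -0.2455, 0.1305]
tool_rot: [[0.993, 0.122, 0.002], [0.122, -0.993, 0.002], [0.002, -0.002, -1.0]]
ft_force: [0.1, 5.0, 3.4]
gripper_width: 0.0258
```

```bash
cat > th.py <<'E'
from h import *
from plant import camera,sense
import sys
c=camera("scene");np.savez("cur",**c);P=pts(c)
o=np.array([.5105,-.2544]);t=np.radians(7.07);ex=np.array([np.cos(t),np.sin(t)]);ey=np.array([-ex[1],ex[0]])
x=(P[...,:2]-o)@ex;y=(P[...,:2]-o)@ey;z=P[...,2]
# right side edge of the platen (y about -85 mm) and the face, in the press x-z plane, about the hinge
f=(y<-.078)&(y>-.095)&(z>.05)&(z<.22)&(x>-.1)&(x<.13);dx=.085-x[f];dz=z[f]-.048;r=np.hypot(dx,dz);a=np.arctan2(dz,dx)[r>.05]
print(len(a),"theta percentiles",np.percentile(a,[5,25,50,75,95]).round(3),"r max",r.max() if len(r) else 0)
s=sense();print(s["position"],s["ft_force"],s["gripper_width"])
cv2.imwrite(f"pics/{sys.argv[1]}.png",cv2.resize(c["color"][110:250,240:440],(800,560),interpolation=cv2.INTER_CUBIC)[...,::-1])
E
python3 th.py s8
```

```text
203 theta percentiles [1.18  1.2   1.223 1.258 1.34 ] r max 0.15205713979553726
[ 0.57295819 -0.24563914  0.13023865] [-1.9689623   5.1255855   3.09520815] 0.025967419591314028
```

The platen follows (about 1.17 rad) and the forces are small, so I continue.

{"op": "step_arm", "data": {
  "plan": [
    {"grip":0,"tx":-6.9,"ty":-0.8,"tz":-1.3,"rx":0,"ry":0,"rz":0},
    {"grip":0,"tx":-6.7,"ty":-0.9,"tz":-1.7,"rx":0,"ry":0,"rz":0},
    {"grip":0,"tx":-6.7,"ty":-0.8,"tz":-2.0,"rx":0,"ry":0,"rz":0},
    {"grip":0,"tx":-6.5,"ty":-0.8,"tz":-2.4,"rx":0,"ry":0,"rz":0},
    {"grip":0,"tx":-6.4,"ty":-0.8,"tz":-2.8,"rx":0,"ry":0,"rz":0},
    {"grip":0,"tx":-6.3,"ty":-0.8,"tz":-3.0,"rx":0,"ry":0,"rz":0},
    {"grip":0,"tx":-6.1,"ty":-0.7,"tz":-3.4,"rx":0,"ry":0,"rz":0},
    {"grip":0,"tx":-5.9,"ty":-0.8,"tz":-3.7,"rx":0,"ry":0,"rz":0},
    {"grip":0,"tx":-5.7,"ty":-0.7,"tz":-4.0,"rx":0,"ry":0,"rz":0},
    {"grip":0,"tx":-5.5,"ty":-0.7,"tz":-4.3,"rx":0,"ry":0,"rz":0}
  ]
}}

```text
t: 19.3
position: [0.5099, -0.2535, 0.101]
tool_rot: [[0.993, 0.121, -0.001], [0.121, -0.993, 0.002], [-0.001, -0.002, -1.0]]
ft_force: [-0.9, 4.6, 1.3]
gripper_width: 0.0258
```

```bash
python3 th.py s9
```

```text
172 theta percentiles [0.663 0.687 0.716 0.747 0.824] r max 0.1502068392838632
[ 0.50893089 -0.25356724  0.10026614] [-2.49404983  3.84776067  0.91488473] 0.025705992936374638
```

{"op": "step_arm", "data": {
  "plan": [
    {"grip":0,"tx":-5.3,"ty":-0.6,"tz":-4.6,"rx":0,"ry":0,"rz":0},
    {"grip":0,"tx":-5.0,"ty":-0.7,"tz":-4.8,"rx":0,"ry":0,"rz":0},
    {"grip":0,"tx":-4.8,"ty":-0.5,"tz":-5.1,"rx":0,"ry":0,"rz":0},
    {"grip":0,"tx":-4.5,"ty":-0.6,"tz":-5.4,"rx":0,"ry":0,"rz":0},
    {"grip":0,"tx":-4.2,"ty":-0.5,"tz":-5.6,"rx":0,"ry":0,"rz":0},
    {"grip":0,"tx":-3.9,"ty":-0.5,"tz":-5.8,"rx":0,"ry":0,"rz":0},
    {"grip":0,"tx":-3.6,"ty":-0.5,"tz":-6.0,"rx":0,"ry":0,"rz":0},
    {"grip":0,"tx":-3.4,"ty":-0.4,"tz":-6.1,"rx":0,"ry":0,"rz":0},
    {"grip":0,"tx":-2.9,"ty":-0.3,"tz":-6.4,"rx":0,"ry":0,"rz":0},
    {"grip":0,"tx":0,"ty":0,"tz":0,"rx":0,"ry":0,"rz":0}
  ]
}}

```text
t: 20.6
position: [0.4716, -0.2582, 0.0502]
tool_rot: [[0.993, 0.121, -0.003], [0.121, -0.993, 0.002], [-0.003, -0.003, -1.0]]
ft_force: [-2.5, 5.4, -0.1]
gripper_width: 0.0261
```

```bash
python3 th.py s10
```

```text
209 theta percentiles [0.187 0.218 0.252 0.288 0.365] r max 0.14969206105788105
[ 0.47169056 -0.25816112  0.05029757] [-3.45791863  3.44224205 -1.65651443] 0.02586228923643282
```

{"op": "step_arm", "data": {
  "plan": [
    {"grip":0,"tx":-1,"ty":-0.1,"tz":-3,"rx":0,"ry":0,"rz":0},
    {"grip":0,"tx":-1,"ty":-0.1,"tz":-3,"rx":0,"ry":0,"rz":0},
    {"grip":0,"tx":-0.7,"ty":-0.1,"tz":-2,"rx":0,"ry":0,"rz":0},
    {"grip":0,"tx":-0.4,"ty":-0.1,"tz":-1.5,"rx":0,"ry":0,"rz":0},
    {"grip":0,"tx":-0.3,"ty":0,"tz":-1,"rx":0,"ry":0,"rz":0},
    {"grip":0,"tx":0,"ty":0,"tz":0,"rx":0,"ry":0,"rz":0},
    {"grip":0,"tx":0,"ty":0,"tz":0,"rx":0,"ry":0,"rz":0},
    {"grip":0,"tx":0,"ty":0,"tz":0,"rx":0,"ry":0,"rz":0},
    {"grip":0,"tx":0,"ty":0,"tz":0,"rx":0,"ry":0,"rz":0},
    {"grip":0,"tx":0,"ty":0,"tz":0,"rx":0,"ry":0,"rz":0}
  ]
}}

```text
t: 21.9
position: [0.4679, -0.2587, 0.0401]
tool_rot: [[0.993, 0.122, -0.004], [0.122, -0.993, 0.002], [-0.004, -0.003, -1.0]]
ft_force: [-5.2, 4.1, 0.3]
gripper_width: 0.0259
```

```bash
python3 th.py s11
```

```text
201 theta percentiles [0.109 0.137 0.171 0.202 0.269] r max 0.14878626369675566
[ 0.46792837 -0.25867275  0.04014839] [-5.18970448  4.11865831 -0.74350459] 0.02592232289931673
```

{"op": "step_arm", "data": {
  "plan": [
    {"grip":0,"tx":-0.5,"ty":0,"tz":-1,"rx":0,"ry":0,"rz":0},
    {"grip":0,"tx":-0.5,"ty":0,"tz":-1,"rx":0,"ry":0,"rz":0},
    {"grip":0,"tx":-0.5,"ty":0,"tz":-1,"rx":0,"ry":0,"rz":0},
    {"grip":0,"tx":0,"ty":0,"tz":-0.5,"rx":0,"ry":0,"rz":0},
    {"grip":0,"tx":0,"ty":0,"tz":0,"rx":0,"ry":0,"rz":0},
    {"grip":0,"tx":0,"ty":0,"tz":0,"rx":0,"ry":0,"rz":0},
    {"grip":0,"tx":0,"ty":0,"tz":0,"rx":0,"ry":0,"rz":0},
    {"grip":0,"tx":0,"ty":0,"tz":0,"rx":0,"ry":0,"rz":0},
    {"grip":0,"tx":0,"ty":0,"tz":0,"rx":0,"ry":0,"rz":0},
    {"grip":0,"tx":0,"ty":0,"tz":0,"rx":0,"ry":0,"rz":0}
  ]
}}

```text
t: 23.2
position: [0.4677, -0.2588, 0.0388]
tool_rot: [[0.993, 0.122, -0.001], [0.122, -0.993, 0.001], [-0.001, -0.001, -1.0]]
ft_force: [-5.7, 6.1, 15.0]
gripper_width: 0.0256
```

```bash
python3 th.py s12
```

```text
210 theta percentiles [0.095 0.127 0.165 0.197 0.266] r max 0.14891263023851245
[ 0.46768072 -0.25880215  0.03875555] [-6.37041759  7.58450079 14.87689247] 0.02612205288629596
```

The platen rests on the catch (about 0.08–0.09 rad, 15 N on the tool). With a firmer grip I push it gradually past the catch.

{"op": "step_arm", "data": {
  "plan": [
    {"grip":0,"tx":0,"ty":0,"tz":0,"rx":0,"ry":0,"rz":0},
    {"grip":0,"tx":-0.3,"ty":0,"tz":-1,"rx":0,"ry":0,"rz":0},
    {"grip":0,"tx":-0.3,"ty":0,"tz":-1,"rx":0,"ry":0,"rz":0},
    {"grip":0,"tx":-0.3,"ty":0,"tz":-1,"rx":0,"ry":0,"rz":0},
    {"grip":0,"tx":-0.3,"ty":0,"tz":-1,"rx":0,"ry":0,"rz":0},
    {"grip":0,"tx":0,"ty":0,"tz":0,"rx":0,"ry":0,"rz":0},
    {"grip":0,"tx":0,"ty":0,"tz":0,"rx":0,"ry":0,"rz":0},
    {"grip":0,"tx":0,"ty":0,"tz":0,"rx":0,"ry":0,"rz":0},
    {"grip":0,"tx":0,"ty":0,"tz":0,"rx":0,"ry":0,"rz":0},
    {"grip":0,"tx":0,"ty":0,"tz":0,"rx":0,"ry":0,"rz":0}
  ],
  "force": 60
}}

```text
t: 24.5
position: [0.4657, -0.259, 0.0329]
tool_rot: [[0.993, 0.122, -0.003], [0.122, -0.993, 0.001], [-0.003, -0.002, -1.0]]
ft_force: [-4.4, 4.2, 0.9]
gripper_width: 0.0253
```

```bash
python3 th.py s13
```

```text
209 theta percentiles [0.049 0.082 0.116 0.149 0.216] r max 0.148402010872989
[ 0.465707   -0.25895622  0.03292554] [-5.00249823  3.77148384  1.26812657] 0.02534607792274163
```

{"op": "step_arm", "data": {
  "plan": [
    {"grip":0,"tx":-0.4,"ty":0,"tz":-1,"rx":0,"ry":0,"rz":0},
    {"grip":0,"tx":-0.4,"ty":0,"tz":-1,"rx":0,"ry":0,"rz":0},
    {"grip":0,"tx":-0.3,"ty":0,"tz":-1,"rx":0,"ry":0,"rz":0},
    {"grip":0,"tx":-0.3,"ty":0,"tz":-1,"rx":0,"ry":0,"rz":0},
    {"grip":0,"tx":-0.3,"ty":0,"tz":-1,"rx":0,"ry":0,"rz":0},
    {"grip":0,"tx":0,"ty":0,"tz":0,"rx":0,"ry":0,"rz":0},
    {"grip":0,"tx":0,"ty":0,"tz":0,"rx":0,"ry":0,"rz":0},
    {"grip":0,"tx":0,"ty":0,"tz":0,"rx":0,"ry":0,"rz":0},
    {"grip":0,"tx":0,"ty":0,"tz":0,"rx":0,"ry":0,"rz":0},
    {"grip":0,"tx":0,"ty":0,"tz":0,"rx":0,"ry":0,"rz":0}
  ]
}}

```text
t: 25.8
position: [0.4648, -0.2591, 0.0288]
tool_rot: [[0.993, 0.122, -0.001], [0.122, -0.993, 0.001], [-0.001, -0.001, -1.0]]
ft_force: [-5.8, 5.9, 7.0]
gripper_width: 0.0254
```

```bash
python3 th.py s14
```

```text
197 theta percentiles [0.029 0.057 0.088 0.118 0.19 ] r max 0.14885053042814836
[ 0.4647654  -0.25913626  0.02880522] [-6.28658627  4.38022271  8.04282258] 0.025057733222527134
```

{"op": "step_arm", "data": {
  "plan": [
    {"grip":0,"tx":-0.2,"ty":0,"tz":-0.5,"rx":0,"ry":0,"rz":0},
    {"grip":0,"tx":-0.2,"ty":0,"tz":-0.5,"rx":0,"ry":0,"rz":0},
    {"grip":0,"tx":-0.2,"ty":0,"tz":-0.5,"rx":0,"ry":0,"rz":0},
    {"grip":0,"tx":-0.2,"ty":0,"tz":-0.5,"rx":0,"ry":0,"rz":0},
    {"grip":0,"tx":0,"ty":0,"tz":0,"rx":0,"ry":0,"rz":0},
    {"grip":0,"tx":0,"ty":0,"tz":0,"rx":0,"ry":0,"rz":0},
    {"grip":0,"tx":0,"ty":0,"tz":0,"rx":0,"ry":0,"rz":0},
    {"grip":0,"tx":0,"ty":0,"tz":0,"rx":0,"ry":0,"rz":0},
    {"grip":0,"tx":0,"ty":0,"tz":0,"rx":0,"ry":0,"rz":0},
    {"grip":0,"tx":0,"ty":0,"tz":0,"rx":0,"ry":0,"rz":0}
  ]
}}

```text
t: 27.1
position: [0.4649, -0.2592, 0.0287]
tool_rot: [[0.993, 0.122, 0.001], [0.122, -0.993, 0.0], [0.001, -0.0, -1.0]]
ft_force: [-7.4, 8.2, 20.7]
gripper_width: 0.0249
```

```bash
python3 th.py s15
```

```text
196 theta percentiles [0.03  0.056 0.086 0.119 0.196] r max 0.1500572452861681
[ 0.46492065 -0.25919907  0.02867656] [-7.14784504  8.75185303 21.24609795] 0.025188374952355486
```

The descent has stopped dead at z = 0.0287, 10 mm below the catch rest (the expected 0.08 rad). The tool reads about 21 N, so I hold.

{"op": "step_arm", "data": {
  "plan": [
    {"grip":0,"tx":0,"ty":0,"tz":-0.1,"rx":0,"ry":0,"rz":0},
    {"grip":0,"tx":0,"ty":0,"tz":0,"rx":0,"ry":0,"rz":0},
    {"grip":0,"tx":0,"ty":0,"tz":0,"rx":0,"ry":0,"rz":0},
    {"grip":0,"tx":0,"ty":0,"tz":0,"rx":0,"ry":0,"rz":0},
    {"grip":0,"tx":0,"ty":0,"tz":0,"rx":0,"ry":0,"rz":0},
    {"grip":0,"tx":0,"ty":0,"tz":0,"rx":0,"ry":0,"rz":0},
    {"grip":0,"tx":0,"ty":0,"tz":0,"rx":0,"ry":0,"rz":0},
    {"grip":0,"tx":0,"ty":0,"tz":0,"rx":0,"ry":0,"rz":0},
    {"grip":0,"tx":0,"ty":0,"tz":0,"rx":0,"ry":0,"rz":0},
    {"grip":0,"tx":0,"ty":0,"tz":0,"rx":0,"ry":0,"rz":0}
  ]
}}

```text
t: 28.4
position: [0.4649, -0.2592, 0.0287]
tool_rot: [[0.993, 0.121, 0.001], [0.121, -0.993, 0.0], [0.001, -0.0, -1.0]]
ft_force: [-8.2, 7.3, 21.5]
gripper_width: 0.0251
```

{"op": "step_arm", "data": {
  "plan": [
    {"grip":0,"tx":0,"ty":0,"tz":0,"rx":0,"ry":0,"rz":0},
    {"grip":0,"tx":0,"ty":0,"tz":0,"rx":0,"ry":0,"rz":0},
    {"grip":0,"tx":0,"ty":0,"tz":0,"rx":0,"ry":0,"rz":0},
    {"grip":0,"tx":0,"ty":0,"tz":0,"rx":0,"ry":0,"rz":0},
    {"grip":0,"tx":0,"ty":0,"tz":0,"rx":0,"ry":0,"rz":0},
    {"grip":0,"tx":0,"ty":0,"tz":0,"rx":0,"ry":0,"rz":0},
    {"grip":0,"tx":0,"ty":0,"tz":0,"rx":0,"ry":0,"rz":0},
    {"grip":0,"tx":0,"ty":0,"tz":0,"rx":0,"ry":0,"rz":0},
    {"grip":0,"tx":0,"ty":0,"tz":0,"rx":0,"ry":0,"rz":0},
    {"grip":0,"tx":0,"ty":0,"tz":0,"rx":0,"ry":0,"rz":0}
  ]
}}

```text
t: 29.65
position: [0.4649, -0.2592, 0.0286]
tool_rot: [[0.993, 0.122, 0.001], [0.122, -0.993, 0.0], [0.001, -0.0, -1.0]]
ft_force: [-8.2, 7.7, 21.1]
gripper_width: 0.0254
```

The hold lasted over 2.5 s at about 21 N. Now I unload, open and withdraw straight up.

{"op": "step_arm", "data": {
  "plan": [
    {"grip":0,"tx":0.2,"ty":0,"tz":1,"rx":0,"ry":0,"rz":0},
    {"grip":0,"tx":0,"ty":0,"tz":1,"rx":0,"ry":0,"rz":0},
    {"grip":0.5,"tx":0,"ty":0,"tz":0,"rx":0,"ry":0,"rz":0},
    {"grip":0.8,"tx":0,"ty":0,"tz":0,"rx":0,"ry":0,"rz":0},
    {"grip":0.8,"tx":0,"ty":0,"tz":0,"rx":0,"ry":0,"rz":0},
    {"grip":0.8,"tx":0,"ty":0,"tz":0,"rx":0,"ry":0,"rz":0},
    {"grip":0.8,"tx":0,"ty":0,"tz":15,"rx":0,"ry":0,"rz":0},
    {"grip":0.8,"tx":0,"ty":0,"tz":35,"rx":0,"ry":0,"rz":0},
    {"grip":0.8,"tx":0,"ty":0,"tz":50,"rx":0,"ry":0,"rz":0},
    {"grip":0.8,"tx":0,"ty":0,"tz":50,"rx":0,"ry":0,"rz":0}
  ],
  "force": 20
}}

```text
t: 30.9
position: [0.4649, -0.2598, 0.1801]
tool_rot: [[0.993, 0.121, 0.0], [0.121, -0.993, -0.0], [0.0, 0.0, -1.0]]
ft_force: [0.1, -1.1, -0.6]
gripper_width: 0.0683
```

```bash
python3 br.py s16; python3 th.py s17
python3 - <<'E'
from h import *
c=load("cur");P=pts(c)
o=np.array([.5105,-.2544]);t=np.radians(7.07);ex=np.array([np.cos(t),np.sin(t)]);ey=np.array([-ex[1],ex[0]])
x=(P[...,:2]-o)@ex;y=(P[...,:2]-o)@ey;z=P[...,2]
f=(abs(y)<.075)&(abs(y)>.03)&(x>-.05)&(x<.06)&(z>.04)&(z<.085);A=np.polyfit(x[f],z[f],1);print("top face slope(theta)",-np.arctan(A[0]),"z at hinge",np.polyval(A,.085),"n",f.sum())
im=cv2.resize(c["color"][110:270,180:420],(780,520),interpolation=cv2.INTER_CUBIC);cv2.imwrite("pics/final.png",im[...,::-1])
E
```

```text
handle 296 [ 0.434 -0.037  0.025] [-0.958  0.25  -0.137] [[0.397, -0.048, 0.012], [0.433, -0.038, 0.026], [0.477, -0.021, 0.034]]
dark 311 [ 0.543 -0.07   0.033] [-0.141 -0.987 -0.075] [[0.526, -0.105, 0.014], [0.542, -0.074, 0.035], [0.561, -0.022, 0.041]]
190 theta percentiles [0.026 0.058 0.089 0.122 0.184] r max 0.14969351878595588
[ 0.46899561 -0.26246295  0.18497391] [ 1.14609271 -0.04460367  0.4664766 ] 0.06812771539363978
top face slope(theta) -0.0029572610888755012 z at hinge 0.06005344709876746 n 1104
```

View pics/final.png

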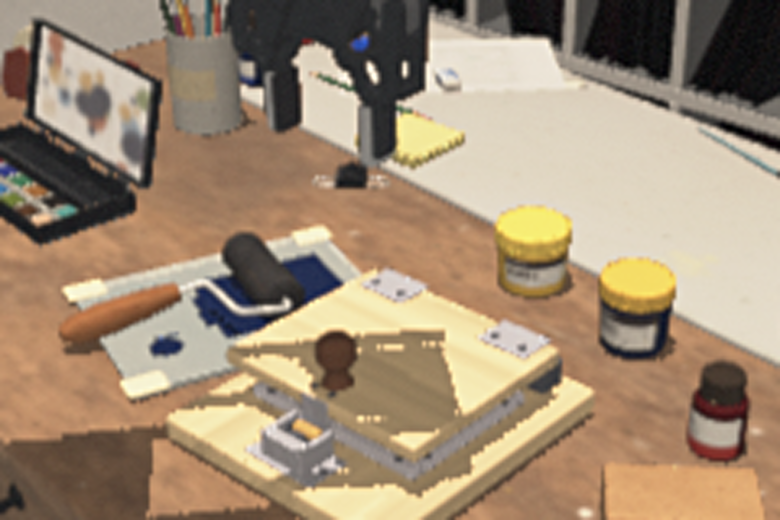

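The platen is shut (top face level, θ about −0.003), the roller is on the slab and the gripper is clear. Handing in.

```bash
python3 -c "
from plant import job_done,sense
s=sense();print(s['t'],s['ft_force'],abs(s['joint_vel']).max());print(job_done())"
```

```text
31.0 [ 1.14609271 -0.04460367  0.4664766 ] 5.036301076111263
the job is handed in; nothing more can be done
None
```

I handed the job in at 31 s with every step carried out; no verdict was reported. The ink roller is on the glass slab. The platen went down by its knob, past its catch, was leaned on with about 21 N for over 2.5 s and then let go.

**Last checks:**
- **Platen:** its top face is level, at about −0.003 rad, and the catch holds it with the gripper clear.
- **Ink roller:** the roll rests on the slab about 20 mm from the middle, not moved since release. Its handle end overhangs the slab edge.
- **Other things:** the pots and the red ink look undisturbed in the last picture; the cork block is only partly in it. I did not measure any of them. I could not see the lino block under the shut platen.

**What disagreed:**
- **Height error:** the first grasp closed empty. The cameras showed the real fingertips about 37 mm higher than the reported tool height, so I corrected every later height by that amount.
- **Side force:** during the press the tool also felt about 8 N of force along x and along y, so the effective push on the knob was probably nearer 19 N.
- **Side-edge angle:** the rough angle read off the platen's side edge was about 0.03 rad when shut; I trusted the top-face fit instead.
- **Arm at hand-in:** the last reading still showed a joint speed of about 5 deg/s, with the gripper already clear.

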